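# Clamp a test disc in the die under a sprung ring cradle

## Task

Lay the small orange test disc flat in the round pocket of the brass die, in the middle of the sprung yellow ring cradle, and let go of it. Then set the round steel flask upright into the yellow ring and press down on the flask (not on the ring itself) against the springs until its foot clamps the disc firmly; the job finishes with the robot still pressing, so do not let the ring spring back up. Do not lay the flask over, and leave everything else on the table where it is.

Things in the scene. Friction and masses are not known exactly. Their poses are not given: they have to be found in the camera images.
- cradle: Fixed clamping cradle: blue base plate 150 x 150 x 20 mm, origin at the centre of its underside on the table, z up, yaw varies. In its middle a round brass die, 76 mm across, top 27 mm above the table, with a round pocket 34 mm across, 6 mm deep. Four springs near the plate's corners carry the yellow ring.
- die_floor (a point): Centre of the flat floor of the round pocket in the brass die, 21 mm above the table, straight under the middle of the yellow ring.
- ring_top (a point): Centre of the yellow ring's opening at the level of its top face, 61 mm above the table when free. Ring 10 mm thick, opening 100 mm across (fingers reach through it to the die: open only a few mm to let go of the disc), 132 mm outside, with four corner ears within a 136 mm square. It moves only up and down.
- cradle_ring (a joint): How far the yellow ring is pressed down, in m: 0 free, stop at 0.019. Spring 0.55 N per mm, 7 N preload; ring 0.15 kg. The flask's own weight does not move it. With the disc in the pocket the flask's foot meets the disc at about 0.014, where the arm pushes down with about 10 N; beyond that the push rises steeply, and a standing push of 15 to 20 N (counted from the empty hand) clamps it firmly.
- disc: Orange plastic test disc, 30 mm across, 12 mm thick, about 20 g, lying flat on the green mat. Origin at the centre of its underside, z up. In the pocket it stands 6 mm proud of the die.
- flask: Squat steel flask, blue stopper, 0.35 kg, 122 mm high, on a rubber pad. Origin: centre of its underside, z up. Foot 64 mm across; body 92 mm at 8 mm up, 108 at 20, 112 at 32, narrowing to the neck at 68. Neck: cylinder 36 mm across, 68 to 112 mm up (grip here); stopper 42 mm across above. In the ring its tapered underside rests on the inner edge, the foot 14 mm below the ring's top face.
- mat: Fixed green mat, 190 x 120 mm, 3 mm thick, origin at the centre of its underside; the disc and the black plaque lie on it.
- pad: Fixed black rubber pad, 136 mm across, 4 mm thick, on which the flask stands; origin at the centre of its underside.
- plaque: Black square plastic plaque, 45 x 45 x 10 mm, on the mat; origin at the centre of its underside. Leave alone.
- weight: Steel test weight, 68 mm across, 78 mm high with its knob; origin under its centre. Leave alone.
- rod_stand: Black round stand 90 mm across with three upright aluminium rods, 148 mm high; origin under its centre. Leave alone.
- funnel: Steel funnel standing mouth down, 72 mm across, 60 mm high; origin under its centre. Leave alone.
- jar: Amber jar with white cap, 64 mm across, 85 mm high; origin under its centre. Leave alone.
- wrench: Steel wrench 150 mm long lying flat; origin under its middle. Leave alone.
- tray: Yellow open tray, 120 x 90 x 35 mm; origin under its centre. Leave alone.
Things that resemble listed ones, but are neither listed nor needed, are in the scene too. Leave any green or red look-alike of the flask alone.

How it is judged:
On the way:
1. the disc lies flat in the pocket of the die, let go, with the ring still up and the flask not yet in it (horizontal distance between disc and die_floor below 0.0035 m and z of disc in the frame of die_floor between -0.003 and 0.002 m and angle between disc's own z axis and vertical below 0.1 rad and contact force between the fingers and disc below 0.1 N and value of joint cradle_ring below 0.003 m and horizontal distance between flask and ring_top above 0.03 m), for 0.2 s.
At the end, for the whole second after the job is handed in: Disc flat in the pocket (3.5 mm of centre, 2 mm of floor, 0.1 rad); flask upright (0.12 rad), at rest, within 6 mm of the ring centre, pressing the ring down over 11 mm and the disc with over 2 N, robot not touching the cradle, all through the last second (horizontal distance between disc and die_floor below 0.0035 m and z of disc in the frame of die_floor between -0.003 and 0.002 m and angle between disc's own z axis and vertical below 0.1 rad and value of joint cradle_ring above 0.011 m and contact force between flask and disc above 2 N and horizontal distance between flask and ring_top below 0.006 m and angle between flask's own z axis and vertical below 0.12 rad and contact force between the arm and cradle below 0.5 N and linear speed of flask below 0.02 m/s); the arm keeps its last pose, push and grip.
It fails at once if the flask is laid over (angle between flask's own z axis and vertical above 0.6 rad).
It fails at once if another thing on the table is shifted by more than 20 mm (distance of any of plaque, weight, rod_stand, funnel, jar, wrench, tray from where it was at the start of the episode above 0.02 m).
It also fails if it takes over 64 s, if anything falls off the work surface, if the arm or the gripper's body presses on something with over 40 N, if the wrist force passes 120 N, or if a joint passes its speed limit or range.

## Robot

A 6-joint arm with a two-finger parallel gripper is mounted at the origin on the work surface. World frame = base frame: x ahead of the robot, y to its left, z up, the work surface at z = 0. Lengths are in m, angles in rad, forces in N, time in s.
With the tool pointing down it reaches from about 0.3 to 0.75 m from the base axis. Payload 8.5 kg.
Tool frame: the origin (TCP) lies midway between the tips of the shut fingers; the grasp point (between the pads) lies 19 mm behind it; z points along the fingers, y is the line along which they close (so a half turn about z gives the same grasp; the last joint's range is limited). The gripper opens to 88 mm and grips with 3 to 60 N. Pads are 18 mm wide; open, the fingers measure 123 mm over their backs; the gripper's body (75 mm by 187 mm) begins 45 mm behind the grasp point.
Start: joints at [-1.421, 0.381, 1.297, -0, 1.464, -0.215], TCP at [0.196, -0.514, 0.215] pointing down, gripper open.
Joint ranges: [-3.11, 3.11], [-0.89, 2.33], [0.22, 2.48], [-1.42, 4.56], [0.17, 2.85], [-2.88, 2.88]. Speed limits (rad/s): [2.39, 2.39, 3.14, 3.14, 3.14, 3.14].

## Interface

Orientations are given as a unit quaternion [w, x, y, z].
In Python, from plant import manip gives the robot as it stands.
- The arm moves only by the tool apply_moves, never from a script. Its argument "deltas" is one flat list of numbers, 5 for each row, row after row: the finger opening in mm, from 0 to 88.1, then the shift along the tool's x, y, z in mm, then the turn about the tool's z in rad. In form: [gripper, x, y, z, yaw, gripper, x, y, z, yaw, ...]. A call has 1 to 12 rows; each row shifts and turns the commanded pose from where the row before left it, along the tool's axes as they then stand; what a row does not reach is not made up. A row lasts 1/10 s, in which the tool goes at most 50 mm and 8.59 degrees, less where a joint would pass 70% of its speed; a pose out of reach is approached as far as the arm can. A call with a gripper value outside its range is refused whole. The fingers move at their own pace and stop on an object; the grip force is fixed at half the most. Time passes only in rows, so rows that do not move let the fingers close. It gives the time, the measured TCP pose, the force, the opening and the grip force at its end, in the units of the state.
- manip.state(): the state, without advancing time (a new reading comes with each control period).
- manip.read_camera(name): name is "side" or "top" or "wrist"; returns a dict with "pixels" (400x640x3 uint8, blue, green, red), "z_map" (400x640 float32, m along the optical axis (not along the pixel's ray), 0 where there is no reading), "fx", "fy", "cx", "cy" (pixels), "position" and "orientation" of the camera in the world; the wrist camera has in their place "mount" (4x4, takes a point from camera to tool coordinates, whose origin is the TCP and whose axes are the flange's). Camera axes: x right, y down, z forward; pixel columns grow to the right and rows downward; lengths in m; the calibration is good to about 2 mm. A picture is of the moment at which its call begins: read the wrist's pose just before it.
- manip.close_job(): hands the job in; it is judged then, once.
The state is a dict: "t": time; "joint_pos": joint angles; "joint_velocities": joint speeds; "joint_efforts": joint torques, N m; "tool_pos": TCP position; "tcp_rot": TCP orientation; "force": force on the tool from outside, world axes, zero at the start; "ft_torque": the same for the moment, N m; "finger_gap": finger opening in m; "grip_force": force on a finger pad.
Only numpy, scipy, OpenCV 4.12 (cv2) and the standard library are available. Lean on these libraries where they do the work, as an engineer would, in place of code of your own. Each camera call takes 0.05 s, during which the arm holds its last target. There are 200 camera calls.

## Working session

There is one attempt and no reset: what is moved stays moved. The work goes in short steps, Python scripts to look and compute and a tool call to move; the robot and the scene stay as the last step left them, time stands still between calls to the robot, and variables do not carry over. Pictures are saved under pics/ and viewed, at most 10 in all, crops included, and the job is handed in when it is done.

Besides the shell and the picture viewer there is one more tool, called after ">>>" by a JSON object that holds its "method" and its "body". apply_moves: Moves the arm, as the interface text tells. Its arguments: {"type":"object","properties":{"deltas":{"type":"array","items":{"type":"number"}}},"required":["deltas"]}

```bash
mkdir -p pics; ls
python3 - <<'E'
from plant import manip
import cv2
s=manip.state();print({k:s[k] for k in('t','tool_pos','tcp_rot','force','finger_gap')})
for n in('top','side'):
    c=manip.read_camera(n);cv2.imwrite(f'pics/{n}0.png',c['pixels']);print({k:v for k,v in c.items() if k not in('pixels','z_map')})
E
```

```text
pics
{'t': 0.0, 'tool_pos': array([ 0.196161  , -0.5134856 ,  0.21462203]), 'tcp_rot': array([-7.55680054e-04,  9.83409558e-01,  1.81397546e-01,  1.53986443e-05]), 'force': array([-0.05853491,  1.39227155, -0.19111574]), 'finger_gap': 0.0881388268381585}
{'fx': 382.28504068710197, 'fy': 382.28504068710197, 'cx': 316.4414317020774, 'cy': 194.39219881193745, 'position': array([0.43160275, 0.02465384, 1.48115869]), 'orientation': array([-0.02214559,  0.71580821, -0.69723359,  0.03151997])}
{'fx': 411.70819975741733, 'fy': 411.70819975741733, 'cx': 310.7146123269584, 'cy': 197.7459271211742, 'position': array([ 0.24453375, -1.08241544,  0.89891719]), 'orientation': array([-0.45251677,  0.88195058, -0.11620231,  0.06235997])}
```

View pics/top0.png

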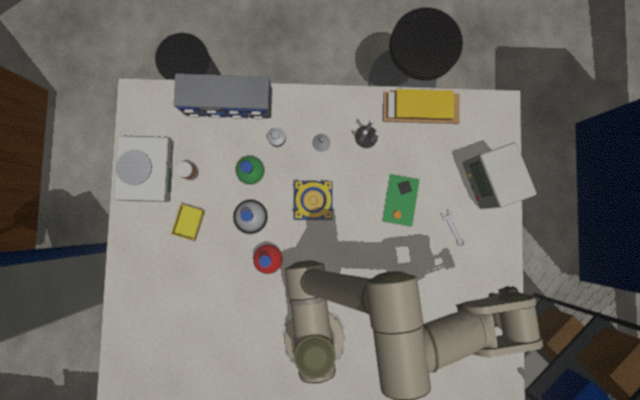

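View pics/side0.png

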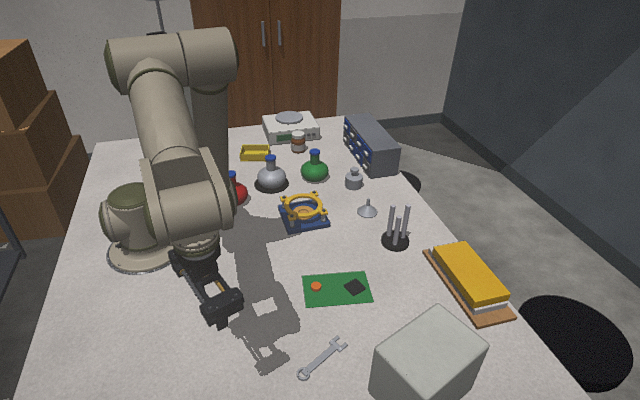

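The top view shows the disc at about (398,215), the cradle at (313,200) and the steel flask at (250,216), with its stopper at (246,214). In the side view the disc is at (316,286), the cradle at (304,208) and the flask stopper at (271,159). The green and red look-alikes are separate from all of these.

```bash
cat > h.py <<'E'
import numpy as np, cv2
from plant import manip
from scipy.spatial.transform import Rotation as R
def rot(q): return R.from_quat(q,scalar_first=True).as_matrix()
def cam(n):
    s=manip.state(); c=manip.read_camera(n)
    if n=='wrist':
        T=np.eye(4);T[:3,:3]=rot(s['tcp_rot']);T[:3,3]=s['tool_pos'];T=T@c['mount'];c['R'],c['p']=T[:3,:3],T[:3,3]
    else: c['R'],c['p']=rot(c['orientation']),np.array(c['position'])
    c['s']=s; c['hsv']=cv2.cvtColor(c['pixels'],cv2.COLOR_BGR2HSV); return c
def ray(c,uv): return c['R']@np.array([(uv[0]-c['cx'])/c['fx'],(uv[1]-c['cy'])/c['fy'],1.])
def onplane(c,uv,z): d=ray(c,uv); return c['p']+d*(z-c['p'][2])/d[2]
def proj(c,P): q=c['R'].T@(np.array(P)-c['p']); return np.array([c['fx']*q[0]/q[2]+c['cx'],c['fy']*q[1]/q[2]+c['cy']])
def tri(views):  # [(c,uv),...] -> point, residual mm
    A=np.zeros((3,3));b=np.zeros(3);L=[]
    for c,uv in views:
        d=ray(c,uv);d/=np.linalg.norm(d);M=np.eye(3)-np.outer(d,d);A+=M;b+=M@c['p'];L.append((M,c['p']))
    P=np.linalg.solve(A,b);return P,[round(1e3*np.linalg.norm(M@(P-p)),1) for M,p in L]
def blobs(c,lo,hi,amin=20,box=None):
    m=cv2.inRange(c['hsv'],np.array(lo),np.array(hi))
    if box: k=np.zeros_like(m);u0,v0,u1,v1=box;k[v0:v1,u0:u1]=1;m=m*k
    n,l,st,ce=cv2.connectedComponentsWithStats(m)
    return [(ce[i].round(1),int(st[i,4]),st[i,:4].tolist()) for i in range(1,n) if st[i,4]>=amin],m
def totool(v,s): return rot(s['tcp_rot']).T@np.array(v)
E
python3 - <<'E'
from h import *
t,s=cam('top'),cam('side')
B={}
for nm,c,bx in(('top',t,(380,200,415,230)),('side',s,(295,270,340,300))):
    B['o'+nm]=blobs(c,(5,120,120),(18,255,255),5,bx)[0]
for nm,c,bx in(('top',t,(230,195,275,240)),('side',s,(255,145,285,170))):
    B['b'+nm]=blobs(c,(100,120,60),(125,255,255),5,bx)[0]
for nm,c,bx in(('top',t,(285,175,340,225)),('side',s,(270,185,340,235))):
    B['y'+nm]=blobs(c,(18,120,120),(32,255,255),30,bx)[0]
for k,v in B.items():print(k,v)
for k in 'ob':
    print(k,tri([(t,B[k+'top'][0][0]),(s,B[k+'side'][0][0])]))
print('disc',onplane(t,B['otop'][0][0],.015),onplane(s,B['oside'][0][0],.013))
print('cradle',onplane(t,(313,200),.06),'flask',onplane(t,B['btop'][0][0],.12))
w=cam('wrist');print(w['mount'].round(3),w['fx'],w['cx'],w['cy'])
E
```

```text
otop [(array([396.6, 214. ]), 38, [394, 211, 7, 7])]
oside [(array([315.4, 285.8]), 72, [311, 282, 10, 9])]
btop [(array([246.1, 215.1]), 87, [241, 210, 11, 11])]
bside [(array([270., 157.]), 50, [265, 154, 11, 7])]
ytop [(array([311.2, 197.2]), 473, [295, 182, 36, 36]), (array([312.8, 199.9]), 264, [304, 191, 19, 19])]
yside [(array([304.9, 205.2]), 452, [280, 191, 48, 29])]
o (array([ 0.47495742, -0.30464897,  0.00758386]), [np.float64(1.4), np.float64(1.4)])
b (array([0.45369143, 0.25544678, 0.12151688]), [np.float64(1.3), np.float64(1.3)])
disc [ 0.47608759 -0.30329275  0.015     ] [ 0.472187   -0.30918709  0.013     ]
cradle [0.51866032 0.01946674 0.06      ] flask [0.45502905 0.2554903  0.12      ]
[[-0.    -0.965 -0.262  0.068]
 [ 1.     0.    -0.002  0.   ]
 [ 0.002 -0.262  0.965 -0.17 ]
 [ 0.     0.     0.     1.   ]] 306.87275258639 321.3225458619645 201.1242510562172
```

>>> {"method": "apply_moves", "body": {"deltas": [40, 33, -9.5, 4, 0, 40, 33, -9.5, 4, 0, 40, 33, -9.5, 4, 0, 40, 33, -9.5, 4, 0, 40, 33, -9.5, 4, 0, 40, 33, -9.5, 4, 0, 40, 33, -9.5, 4, 0, 40, 33, -9.5, 4, 0, 40, 33, -9.5, 4, 0, 40, 33, -9.5, 4, 0, 40, 0, 0, 0, 0, 40, 0, 0, 0, 0]}}

```text
t: 1.45
tool_pos: [0.4706, -0.3071, 0.175]
tcp_rot: [-0.0, 0.983, 0.182, -0.0]
force: [0.1, 0.0, 0.7]
finger_gap: 0.04
grip_force: 0.0
```

```bash
cat > disc.py <<'E'
from h import *
import sys,pickle
c=cam('wrist');b,m=blobs(c,(3,120,90),(18,255,255),60)
cv2.imwrite(sys.argv[1],c['pixels'])
print(c['s']['t'],c['s']['tool_pos'],c['s']['force'],c['s']['finger_gap'])
for x in b: print(x,onplane(c,x[0],.014))
ce=max(b,key=lambda x:x[1])[0]
k={q:c[q] for q in('R','p','fx','fy','cx','cy')}
try:
    o,oc=pickle.load(open('d.pkl','rb'));print('tri',tri([(o,oc),(k,ce)]))
except FileNotFoundError: pass
pickle.dump((k,ce),open('d.pkl','wb'))
d=onplane(c,ce,.014)-c['s']['tool_pos'];print('tool delta mm',totool(d,c['s'])*1e3)
E
python3 disc.py pics/w1.png
```

```text
1.45 [ 0.47064788 -0.30709719  0.17504566] [0.0954244  0.04577041 0.74880135] 0.04004034240035176
(array([323.4, 177.8]), 556, [311, 165, 26, 27]) [ 0.47523546 -0.30734979  0.014     ]
tool delta mm [  4.26580499   1.92041686 161.04324869]
```

View pics/w1.png

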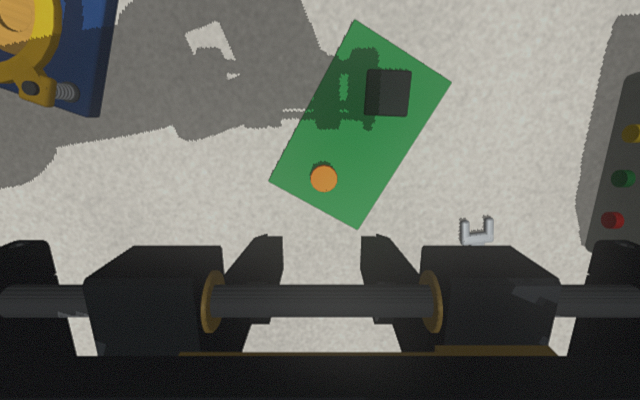

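The disc sits at (323,178) on the mat, between the fingers' directions, and the plaque is well clear at (388,93). I'll descend and triangulate from the second height.

>>> {"method": "apply_moves", "body": {"deltas": [40, 2, 1, 30, 0, 40, 2, 1, 30, 0, 40, 0, 0, 20, 0, 40, 0, 0, 0, 0, 40, 0, 0, 0, 0]}}

```text
t: 2.0
tool_pos: [0.4747, -0.3087, 0.096]
tcp_rot: [0.0, 0.984, 0.181, 0.0]
force: [0.1, -0.6, 1.6]
finger_gap: 0.0404
grip_force: 0.0
```

```bash
python3 disc.py pics/w2.png
```

```text
2.0 [ 0.47468346 -0.30873026  0.09604169] [ 0.14156047 -0.63075594  1.5687066 ] 0.04035333222859725
(array([320.4, 199. ]), 913, [304, 182, 34, 35]) [ 0.47541957 -0.30742668  0.014     ]
tri (array([ 0.47485071, -0.30757106,  0.01175932]), [np.float64(0.1), np.float64(0.1)])
tool delta mm [ 1.13538215 -1.00779831 82.04130617]
```

>>> {"method": "apply_moves", "body": {"deltas": [40, 0.7, -1, 25, 0, 40, 0, 0, 25, 0, 40, 0, 0, 20, 0, 40, 0, 0, 15.5, 0, 40, 0, 0, 0, 0, 20, 0, 0, 0, 0, 20, 0, 0, 0, 0, 20, 0, 0, 0, 0, 20, 0, 0, 0, 0, 20, 0, 0, 0, 0]}}

```text
t: 3.05
tool_pos: [0.4755, -0.3067, 0.0101]
tcp_rot: [0.0, 0.983, 0.181, 0.0]
force: [-0.7, 0.6, 0.4]
finger_gap: 0.0197
grip_force: 0.0
```

```bash
python3 disc.py pics/w3.png
```

```text
3.05 [ 0.47545242 -0.30666019  0.01011809] [-0.71106291  0.58501424  0.4097168 ] 0.019720320005245342
(array([322.2, 237.5]), 1899, [299, 212, 49, 52]) [ 0.47633978 -0.30677309  0.014     ]
tri (array([ 0.47339871, -0.30803569,  0.0060438 ]), [np.float64(0.1), np.float64(0.1)])
tool delta mm [ 0.78964185  0.42414098 -3.88148925]
```

View pics/w3.png

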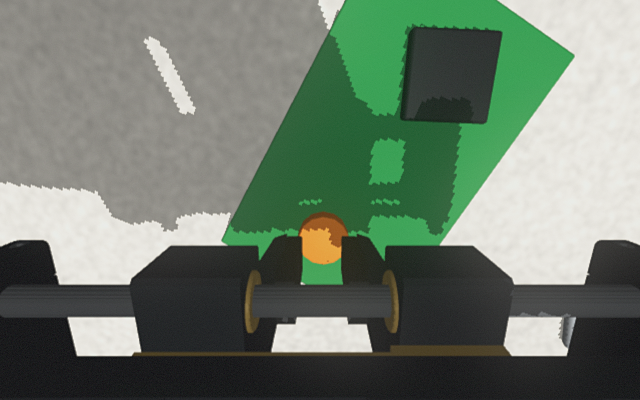

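The disc at (322,237) is untouched. The finger ends at row 236 and columns 302 and 342 look higher than the TCP should be, so I'll check them in the depth map.

Run:
```python
from h import *
c=cam('wrist');Z=c['z_map'];M=c['mount']
def tool(u,v):
    z=Z[v,u];return (M@np.array([(u-c['cx'])/c['fx']*z,(v-c['cy'])/c['fy']*z,z,1]))[:3]*1e3
for u in(292,298,346,355):
    for v in(232,238,242,250,260,270,280): print(u,v,tool(u,v).round(1),c['pixels'][v,u])
print('disc',tool(322,220),tool(322,240),tool(322,258),'mat',tool(322,275),tool(400,200),'mattable',tool(60,220))
g=(c['hsv'][...,2]<45)[225:330,285:360];P=[tool(u,v) for v in range(225,330,2) for u in range(285,360,2) if c['hsv'][v,u,2]<45 and Z[v,u]>0]
P=np.array(P);print(P.max(0),P.min(0))
```

```text
292 232 [  0.2 -18.    6.5] [ 89 166  69]
292 238 [  9.1 -14.8 -25.3] [27 39 41]
292 242 [  9.2 -14.3 -30.7] [33 42 42]
292 250 [  9.1 -13.5 -39.8] [30 42 41]
292 260 [  9.3 -12.5 -50.5] [29 40 41]
292 270 [  9.4 -11.6 -59.4] [34 42 42]
292 280 [  8.9 -11.  -66.5] [30 39 40]
298 232 [  0.3 -14.3   6.2] [ 81 146  74]
298 238 [  9.  -11.8 -24.9] [31 42 42]
298 242 [  9.5 -11.4 -31.2] [31 42 42]
298 250 [  9.4 -10.7 -40.4] [25 39 41]
298 260 [  6.7 -10.4 -45. ] [32 41 43]
298 270 [  1.4 -10.5 -44.3] [31 42 42]
298 280 [ -2.8 -10.5 -45.8] [32 42 41]
346 232 [ 4.7 14.  -5.2] [ 34  80 142]
346 238 [  9.1  12.4 -25.1] [30 39 40]
346 242 [  9.6  11.9 -31.4] [29 43 44]
346 250 [  9.4  11.2 -40.4] [31 44 44]
346 260 [  7.5  10.8 -46.8] [33 44 44]
346 270 [  3.   10.9 -47.2] [31 40 41]
346 280 [ -1.6  10.9 -47.9] [37 44 45]
355 232 [ 0.6 20.4  5.6] [ 85 160  63]
355 238 [  9.4  16.9 -25.9] [25 37 38]
355 242 [  9.6  16.3 -31.5] [32 45 42]
355 250 [  9.2  15.4 -40. ] [31 42 41]
355 260 [  9.6  14.2 -51.1] [28 39 40]
355 270 [  9.9  13.2 -60.4] [32 41 41]
355 280 [  9.6  12.5 -67.6] [37 45 46]
disc [11.85795517  0.30512984 -5.06131019] [ 0.21076779  0.30737172 -6.24172231] [-11.06132537   0.31014645  -6.14604155] mat [-29.33588835   0.32109116   7.20040064] [20.46410662 46.65955906  6.53817437] mattable [   6.97364889 -160.93208473    9.25668432]
[ 11.51865817  18.33514734 -24.2182652 ] [ -7.53071021 -18.16477785 -69.9430763 ]
```

The depth map puts the real finger ends about 23 mm behind the reported TCP (tool z ≈ -23, x ±9). The mat and disc heights agree with the calibration, so the fingers closed above the disc. I'll reopen, go 23 mm deeper while watching the force, and close again.

>>> {"method": "apply_moves", "body": {"deltas": [40, 0.7, 0.3, 0, 0, 40, 0, 0, 0, 0, 40, 0, 0, 0, 0, 40, 0, 0, 8, 0, 40, 0, 0, 6, 0, 40, 0, 0, 0, 0]}}

```text
t: 3.75
tool_pos: [0.4756, -0.3062, -0.0055]
tcp_rot: [-0.001, 0.983, 0.181, -0.001]
force: [-0.7, 0.3, 0.2]
finger_gap: 0.0404
grip_force: 0.0
```

>>> {"method": "apply_moves", "body": {"deltas": [40, 0, 0, 4, 0, 40, 0, 0, 4, 0, 40, 0, 0, 0, 0]}}

```text
t: 4.05
tool_pos: [0.4759, -0.3064, -0.0128]
tcp_rot: [-0.0, 0.983, 0.181, -0.0]
force: [0.4, -0.1, 0.4]
finger_gap: 0.0402
grip_force: 0.0
```

```bash
python3 disc.py pics/w4.png
python3 - <<'E'
from h import *
s=cam('side');P=manip.state()['tool_pos'];u=proj(s,P).round();print(u)
v0=int(u[1]);u0=int(u[0]);cv2.imwrite('pics/s4.png',cv2.resize(s['pixels'][v0-70:v0+40,u0-80:u0+80],None,fx=4,fy=4,interpolation=cv2.INTER_CUBIC))
E
```

```text
4.05 [ 0.47591235 -0.30641166 -0.01281478] [ 0.40218469 -0.08772548  0.38417381] 0.040162349360780406
(array([323. , 255.5]), 2657, [295, 226, 57, 59]) [ 0.47646328 -0.30708629  0.014     ]
tri (array([ 0.47642777, -0.30691949,  0.01406448]), [np.float64(0.2), np.float64(0.2)])
tool delta mm [  0.26391734   0.80383514 -26.81557801]
[316. 291.]
```

View pics/s4.png

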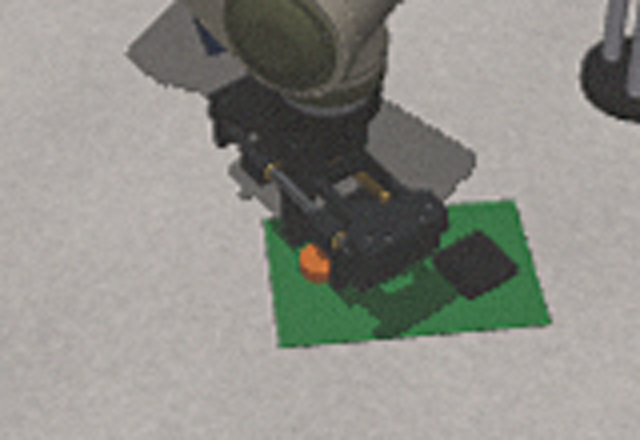

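The side crop shows the gripper down on the mat, with the disc at crop (315,263) between the fingers and no contact force. Closing now.

>>> {"method": "apply_moves", "body": {"deltas": [20, 0, 0, 0, 0, 20, 0, 0, 0, 0, 20, 0, 0, 0, 0, 20, 0, 0, 0, 0, 20, 0, 0, 0, 0]}}

```text
t: 4.65
tool_pos: [0.4762, -0.3067, -0.0121]
tcp_rot: [0.0, 0.983, 0.181, 0.0]
force: [-0.4, 0.4, 2.1]
finger_gap: 0.028
grip_force: 30.0
```

>>> {"method": "apply_moves", "body": {"deltas": [20, 0, 0, -30, 0, 20, 0, 0, -40, 0, 20, 0, 0, -40, 0, 20, 12, -29, -40, 0, 20, 12, -29, -20, 0, 20, 12, -29, 0, 0, 20, 12, -29, 0, 0, 20, 12, -29, 0, 0, 20, 12, -29, 0, 0, 20, 12, -29, 0, 0, 20, 12, -29, 0, 0, 20, 12, -29, 0, 0]}}

```text
t: 5.85
tool_pos: [0.4836, -0.0235, 0.1571]
tcp_rot: [-0.0, 0.983, 0.181, -0.0]
force: [-0.1, 0.3, -0.1]
finger_gap: 0.0278
grip_force: 30.0
```

>>> {"method": "apply_moves", "body": {"deltas": [20, 8, -28, 0, 0, 20, 0, 0, 0, 0, 20, 0, 0, 0, 0]}}

```text
t: 6.15
tool_pos: [0.4813, 0.0043, 0.1571]
tcp_rot: [0.0, 0.983, 0.182, -0.0]
force: [-0.9, -0.3, 0.1]
finger_gap: 0.0282
grip_force: 30.0
```

```bash
rm d.pkl; python3 disc.py pics/w5.png
```

```text
6.15 [0.48132755 0.00431444 0.15710692] [-0.85619748 -0.28005838  0.11760617] 0.028176250737122786
(array([321.3, 255.3]), 2601, [294, 226, 56, 59]) [ 0.40687136 -0.02385458  0.014     ]
tool delta mm [-79.59257401  -0.37639452 143.11424928]
```

View pics/w5.png

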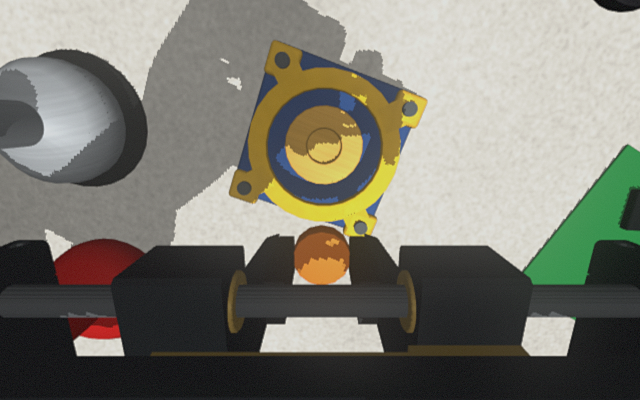

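The disc is held at (321,255), as it was before the lift. The whole cradle is visible: the die is centred near (323,146) with the pocket circle in it, and the ring's ears are at (282,60), (410,106), (360,227) and (243,187). I'll take a second, shifted view for the height.

```bash
cat > die.py <<'E'
from h import *
import sys,pickle,os
c=cam('wrist');h=c['hsv'];out=[]
cv2.imwrite(sys.argv[1],c['pixels']); g=proj(c,(.5187,.0195,.03))
_,m=blobs(c,(11,60,40),(34,255,255),1)
if c['s']['finger_gap']<.05: m[222:]=0
n,l,st,ce=cv2.connectedComponentsWithStats(m)
mm=[i for i in range(1,n) if st[i,4]>1500];print([(i,ce[i].round(),st[i].tolist()) for i in mm])
def circ(cnt,z):
    P=np.array([onplane(c,p,z)[:2] for p in cnt.reshape(-1,2)])
    for _ in range(4):
        A=np.c_[2*P,np.ones(len(P))];x=np.linalg.lstsq(A,(P**2).sum(1),rcond=None)[0];r=np.sqrt(x[2]+x[:2]@x[:2])
        e=np.abs(np.linalg.norm(P-x[:2],axis=1)-r);P=P[e<max(.0015,1.5*np.median(e))]
    return x[:2].round(4),round(2e3*r,1),len(P)
for i in mm:
    cs,hi=cv2.findContours((l==i).astype(np.uint8),cv2.RETR_CCOMP,cv2.CHAIN_APPROX_NONE)
    for k,q in zip(cs,hi[0]):
        if len(k)<110: continue
        e=cv2.fitEllipseDirect(k);out.append(e)
        print('hole' if q[3]>=0 else 'outer',len(k),np.round(e[0],1),np.round(e[1],1),*[(z,circ(k,z)) for z in(.027,.051,.061)])
k={q:c[q] for q in('R','p','fx','fy','cx','cy')}
pickle.dump((k,out),open(sys.argv[2],'wb'))
if len(sys.argv)>3:
    o,oo=pickle.load(open(sys.argv[3],'rb'))
    for a in oo:
        for b in out:
            P,r=tri([(o,a[0]),(k,b[0])])
            if max(r)<1.5:print('tri',np.round(a[1]),np.round(b[1]),P.round(4),r)
Z=c['z_map']
print(c['s']['tool_pos'])
E
python3 die.py pics/w6.png a.pkl
```

```text
[(1, array([322., 137.]), [228, 40, 199, 182, 10961]), (2, array([323., 144.]), [284, 105, 78, 80, 4837])]
outer 654 [321.7 138.5] [173.9 180.1] (0.027, (array([0.5178, 0.0162]), np.float64(147.2), 353)) (0.051, (array([0.5199, 0.0171]), np.float64(135.4), 356)) (0.061, (array([0.5208, 0.0175]), np.float64(130.5), 356))
hole 326 [323.  145.6] [114.2 115.8] (0.027, (array([0.5184, 0.0164]), np.float64(110.5), 326)) (0.051, (array([0.5205, 0.0173]), np.float64(101.6), 326)) (0.061, (array([0.5214, 0.0177]), np.float64(97.9), 326))
outer 220 [322.8 144.4] [76.8 78.4] (0.027, (array([0.5208, 0.0175]), np.float64(74.3), 220)) (0.051, (array([0.5227, 0.0183]), np.float64(68.4), 220)) (0.061, (array([0.5235, 0.0186]), np.float64(65.9), 220))
[0.48145169 0.00370548 0.15706628]
```

>>> {"method": "apply_moves", "body": {"deltas": [20, 0, 25, 0, 0, 20, 0, 25, 0, 0, 20, 0, 0, 0, 0, 20, 0, 0, 0, 0]}}

```text
t: 6.65
tool_pos: [0.499, -0.0433, 0.1568]
tcp_rot: [-0.0, 0.984, 0.18, -0.0]
force: [0.8, 0.6, -0.0]
finger_gap: 0.028
grip_force: 30.0
```

```bash
python3 die.py pics/w7.png b.pkl a.pkl
```

```text
[(1, array([262., 137.]), [172, 40, 194, 182, 11092]), (2, array([271., 144.]), [232, 105, 78, 79, 4854])]
outer 655 [262.5 138.1] [174.2 181.3] (0.027, (array([0.5155, 0.0223]), np.float64(147.5), 354)) (0.051, (array([0.5193, 0.0189]), np.float64(135.7), 354)) (0.061, (array([0.5208, 0.0175]), np.float64(130.7), 354))
hole 328 [265.3 145.2] [112.1 117.9] (0.027, (array([0.5165, 0.0214]), np.float64(110.4), 328)) (0.051, (array([0.5202, 0.0181]), np.float64(101.5), 328)) (0.061, (array([0.5217, 0.0168]), np.float64(97.8), 328))
outer 222 [270.7 144. ] [75.9 79.5] (0.027, (array([0.5209, 0.0175]), np.float64(74.4), 222)) (0.051, (array([0.5242, 0.0145]), np.float64(68.4), 222)) (0.061, (array([0.5256, 0.0133]), np.float64(65.9), 222))
tri [174. 180.] [174. 181.] [0.5288 0.0217 0.0611] [np.float64(0.0), np.float64(0.0)]
tri [114. 116.] [112. 118.] [0.5232 0.0183 0.0557] [np.float64(0.0), np.float64(0.0)]
tri [114. 116.] [76. 80.] [0.5216 0.0176 0.0281] [np.float64(0.6), np.float64(0.6)]
tri [77. 78.] [112. 118.] [0.5236 0.0186 0.055 ] [np.float64(0.5), np.float64(0.5)]
tri [77. 78.] [76. 80.] [0.522  0.0179 0.0269] [np.float64(0.0), np.float64(0.0)]
[ 0.49902089 -0.04334387  0.15684088]
```

Die centre is (0.5209, 0.0175), with die height 27 mm and ring height 61 mm, and the ring centre agrees. The disc sits at the tool origin (+0.3 mm in x), and its underside is at TCP + 15.5 mm.

```bash
cat > go.py <<'E'
from h import *
import sys
T=np.array([float(a) for a in sys.argv[1:4]]);S=[]
s=manip.state();print(s['t'],s['tool_pos'].round(4),s['force'].round(1),s['finger_gap'],(totool(T-s['tool_pos'],s)*1e3).round(2))
E
python3 go.py .5206 .0174 .037
```

```text
6.7 [ 0.4989 -0.0427  0.1569] [-0.2 -0.6  0.2] 0.02766332386008019 [ 41.76 -48.36 119.91]
```

>>> {"method": "apply_moves", "body": {"deltas": [20, 21, -24, 0, 0, 20, 20.8, -24.4, 0, 0, 20, 0, 0, 30, 0, 20, 0, 0, 25, 0, 20, 0, 0, 0, 0, 20, 0, 0, 0, 0]}}

```text
t: 7.3
tool_pos: [0.521, 0.0179, 0.1027]
tcp_rot: [-0.0, 0.983, 0.182, 0.0]
force: [0.8, 0.1, -0.2]
finger_gap: 0.0281
grip_force: 30.0
```

```bash
for i in 1 2 3; do python3 go.py .5206 .0174 .0065; done; python3 disc.py pics/w8.png | head -4; python3 go.py .5206 .0174 .0065
```

```text
7.3 [0.521  0.0179 0.1027] [ 0.8  0.1 -0.2] 0.028078297159296786 [-0.56  0.33 96.21]
7.3 [0.521  0.0179 0.1027] [ 0.8  0.1 -0.2] 0.028078297159296786 [-0.56  0.33 96.21]
7.3 [0.521  0.0179 0.1027] [ 0.8  0.1 -0.2] 0.028078297159296786 [-0.56  0.33 96.21]
7.3 [0.52100435 0.01790358 0.10271069] [ 0.81865697  0.06903718 -0.23464542] 0.028078297159296786
(array([321.3, 255.2]), 2644, [294, 226, 56, 59]) [ 0.47056802 -0.00107329  0.014     ]
tri (array([16.96193245,  6.2393607 , 37.56743818]), [np.float64(25.8), np.float64(25.8)])
tool delta mm [-53.89061443  -0.27459753  88.70883512]
7.35 [0.5214 0.0177 0.1033] [-0.4  0.4  0.8] 0.027742580086842984 [-1.01e+00 -5.00e-02  9.68e+01]
```

>>> {"method": "apply_moves", "body": {"deltas": [20, -0.5, 0, 30, 0, 20, 0, 0, 30, 0, 20, 0, 0, 15, 0, 20, 0, 0, 8, 0, 20, 0, 0, 4, 0, 20, 0, 0, 0, 0, 20, 0, 0, 0, 0]}}

```text
t: 8.05
tool_pos: [0.5211, 0.0174, 0.016]
tcp_rot: [0.0, 0.983, 0.181, 0.001]
force: [0.2, -0.7, -0.5]
finger_gap: 0.0276
grip_force: 30.0
```

>>> {"method": "apply_moves", "body": {"deltas": [20, 0, 0, 3, 0, 20, 0, 0, 3, 0, 20, 0, 0, 2, 0, 20, 0, 0, 1, 0, 20, 0, 0, 0, 0]}}

```text
t: 8.55
tool_pos: [0.521, 0.0175, 0.0061]
tcp_rot: [0.0, 0.983, 0.181, 0.0]
force: [2.9, 0.7, 0.6]
finger_gap: 0.0279
grip_force: 30.0
```

```bash
python3 go.py .5206 .0174 .0065
```

```text
8.55 [0.521  0.0175 0.0061] [2.9 0.7 0.6] 0.027928671102880876 [-0.4  -0.07 -0.36]
```

>>> {"method": "apply_moves", "body": {"deltas": [36, 0, 0, 0, 0, 36, 0, 0, 0, 0, 36, 0, 0, 0, 0, 36, 0, 0, 0, 0]}}

```text
t: 8.95
tool_pos: [0.5202, 0.0175, 0.006]
tcp_rot: [-0.0, 0.983, 0.181, -0.0]
force: [-0.5, 0.2, 0.8]
finger_gap: 0.0361
grip_force: 0.0
```

>>> {"method": "apply_moves", "body": {"deltas": [36, 0, 0, -10, 0, 36, 0, 0, -20, 0, 36, 0, 0, -30, 0, 36, 0, 0, -40, 0, 36, -20, 10, -40, 0, 36, -40, 20, -40, 0, 36, 0, 0, 0, 0, 36, 0, 0, 0, 0]}}

```text
t: 9.75
tool_pos: [0.48, -0.0267, 0.1803]
tcp_rot: [0.0, 0.984, 0.181, 0.001]
force: [-0.3, -0.2, -0.0]
finger_gap: 0.0362
grip_force: 0.0
```

Run:
```python
from h import *
c=cam('wrist');b,m=blobs(c,(3,150,90),(14,255,255),60);print(c['s']['t'],c['s']['tool_pos'],c['s']['force'])
for x in b: print(x,onplane(c,x[0],.033))
u,v=proj(c,(.5209,.0175,.033)).astype(int);print(u,v)
cv2.imwrite('pics/w9.png',cv2.resize(c['pixels'][max(v-80,0):v+80,u-100:u+100],None,fx=4,fy=4))
Z=c['z_map']
def w(u,v): z=Z[v,u];return c['R']@(np.array([(u-c['cx'])/c['fx'],(v-c['cy'])/c['fy'],1])*z)+c['p']
for du,dv in((0,0),(8,0),(-8,0),(0,8),(0,-8),(22,0),(-22,0)): print(du,dv,w(u+du,v+dv).round(4))
```

```text
9.75 [ 0.48004256 -0.02669282  0.18034973] [-0.34706157 -0.2277749  -0.01223842]
(array([292.1, 126.4]), 254, [281, 119, 27, 21]) [0.52516756 0.02206899 0.033     ]
294 132
0 0 [0.5207 0.0184 0.034 ]
8 0 [0.5236 0.0109 0.0341]
-8 0 [0.5178 0.0259 0.0336]
0 8 [0.5131 0.0158 0.0325]
0 -8 [0.5281 0.021  0.0339]
22 0 [ 0.5283 -0.0023  0.0267]
-22 0 [0.5122 0.0401 0.0266]
```

View pics/w9.png

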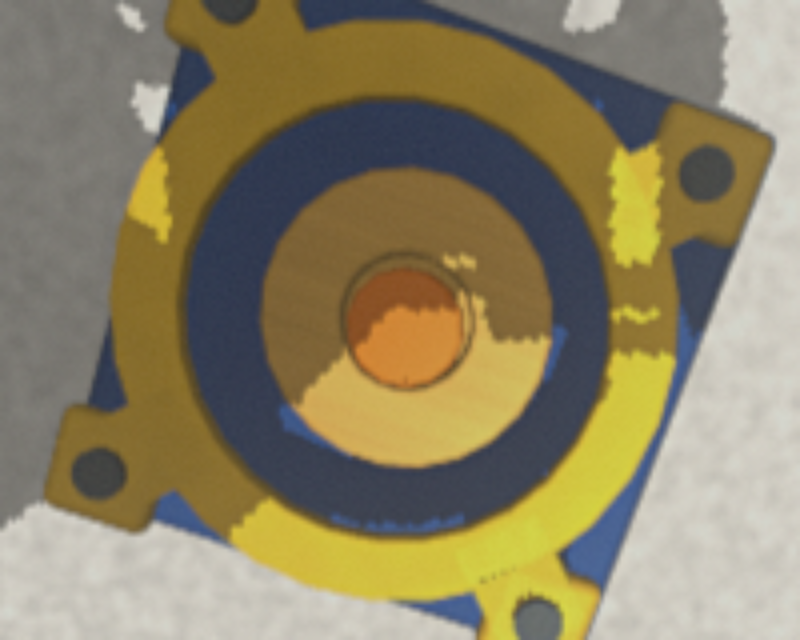

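The disc lies flat in the pocket: crop centre (405,327), concentric to about 1 mm, top measured at 33–34 mm. The ring is still up. Next, the flask.

>>> {"method": "apply_moves", "body": {"deltas": [80, 0, 0, -40, 0, 80, 3, -27, -20, 0, 80, 3, -27, 0, 0, 80, 3, -27, 0, 0, 80, 3, -27, 0, 0, 80, 3, -27, 0, 0, 80, 3, -27, 0, 0, 80, 3, -27, 0, 0, 80, 3, -27, 0, 0, 80, 3, -27, 0, 0, 80, 0, 0, 0, 0, 80, 0, 0, 0, 0]}}

```text
t: 11.0
tool_pos: [0.4184, 0.2107, 0.2384]
tcp_rot: [0.0, 0.983, 0.182, -0.001]
force: [-0.1, 1.0, 0.4]
finger_gap: 0.0802
grip_force: 0.0
```

```bash
cat > fl.py <<'E'
from h import *
import sys,pickle
c=cam('wrist');cv2.imwrite(sys.argv[1],c['pixels']);b,m=blobs(c,(100,110,50),(128,255,255),150)
print(c['s']['t'],c['s']['tool_pos'],c['s']['force'].round(1))
k={q:c[q] for q in('R','p','fx','fy','cx','cy')};E=[];Z=c['z_map']
for x in b:
    bx=x[2];z=Z[bx[1]:bx[1]+bx[3],bx[0]:bx[0]+bx[2]]
    u,v=np.meshgrid(np.arange(bx[0],bx[0]+bx[2]),np.arange(bx[1],bx[1]+bx[3]))
    s=(m[v,u]>0)&(z>0);z=z[s];P=np.c_[(u[s]-c['cx'])/c['fx']*z,(v[s]-c['cy'])/c['fy']*z,z]@c['R'].T+c['p']
    top=P[P[:,2]>P[:,2].max()-.004]
    (q,r)=cv2.minEnclosingCircle((top[:,:2]*1e3).astype(np.float32))
    print(x,'top z',P[:,2].max().round(4),'circle',np.round(q,1),'d',round(2*r,1),'tool',(totool(np.r_[np.array(q)/1e3,.126]-c['s']['tool_pos'],c['s'])*1e3).round(1),len(top))
    E.append(x[0])
if len(sys.argv)>3:
    o,oo=pickle.load(open(sys.argv[3],'rb'))
    for a in oo:
        for e in E: print('tri',a,e,*tri([(o,a),(k,e)]))
pickle.dump((k,E),open(sys.argv[2],'wb'))
E
python3 fl.py pics/f1.png fa.pkl
```

```text
11.0 [0.41844847 0.21074291 0.23841761] [-0.1  1.   0.4]
(array([464.8, 122.8]), 184, [453, 104, 30, 45]) top z 0.0216 circle [535.7  67.3] d 59.5 tool [ 58.3 176.  112.3] 200
(array([520., 123.]), 491, [494, 111, 40, 41]) top z 0.0225 circle [546.8   7.6] d 62.9 tool [ 47.2 235.7 112.3] 479
(array([292.1, 139.3]), 1569, [270, 117, 45, 46]) top z 0.1288 circle [453.9 253. ] d 40.3 tool [ 48.5 -26.7 112.3] 1534
(array([539.5, 164.6]), 663, [517, 129, 37, 63]) top z 0.0221 circle [528.  -28.7] d 81.3 tool [ 16.6 262.8 112.3] 764
(array([481.5, 206.1]), 331, [450, 191, 67, 31]) top z 0.0219 circle [448.4  -6.5] d 96.6 tool [-49.7 213.5 112.5] 346
```

View pics/f1.png

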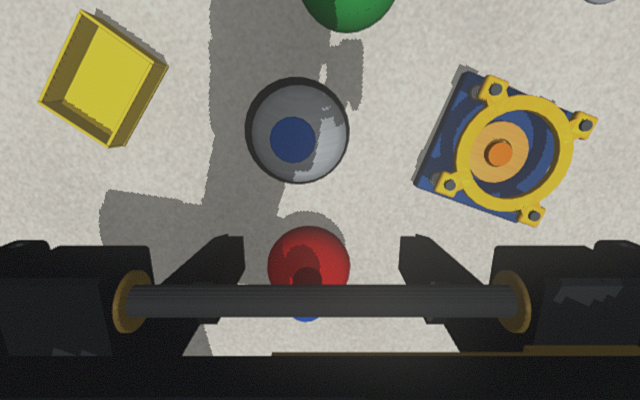

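The steel flask is at (297,130), with its blue stopper at (292,139). The green look-alike is at (348,5) and the red one at (308,265), below it. I'll shift and take a second view for the height.

>>> {"method": "apply_moves", "body": {"deltas": [80, 8, -26.5, 20, 0, 80, 0, 0, 0, 0, 80, 0, 0, 0, 0]}}

```text
t: 11.35
tool_pos: [0.4169, 0.2372, 0.2191]
tcp_rot: [0.0, 0.983, 0.181, -0.001]
force: [0.3, -0.6, 0.3]
finger_gap: 0.08
grip_force: 0.0
```

```bash
python3 fl.py pics/f2.png fb.pkl fa.pkl | grep -v '0\.02' | grep -E 'tri \[292|circle|^1'; python3 go.py .4535 .253 .1
```

```text
11.35 [0.41689527 0.23722454 0.2190976 ] [ 0.3 -0.6  0.3]
(array([319.6, 150.5]), 1756, [296, 127, 48, 48]) top z 0.1288 circle [453.8 253.1] d 40.4 tool [40.3 -1.7 93. ] 1719
(array([329.1, 326.7]), 773, [310, 317, 40, 24]) top z 0.3245 circle [437.1 242.7] d 9.1 tool [21.   2.1 93.1] 38
tri [292.1 139.3] [493.  132.7] [0.48119024 0.24035184 0.35291744] [np.float64(5.0), np.float64(5.0)]
tri [292.1 139.3] [552.4 130.5] [0.48199963 0.2398288  0.36110571] [np.float64(5.0), np.float64(5.0)]
tri [292.1 139.3] [319.6 150.5] [0.45406903 0.25323969 0.12357588] [np.float64(0.0), np.float64(0.0)]
tri [292.1 139.3] [570.7 172.5] [0.48064401 0.23859795 0.36252284] [np.float64(3.2), np.float64(3.2)]
tri [292.1 139.3] [451.6 194.4] [0.47628824 0.23904178 0.34400383] [np.float64(0.6), np.float64(0.6)]
tri [292.1 139.3] [511.  217.2] [0.47742897 0.23820379 0.35687132] [np.float64(0.4), np.float64(0.4)]
tri [292.1 139.3] [329.1 326.7] [0.47261513 0.24658339 0.36898413] [np.float64(10.7), np.float64(10.7)]
11.4 [0.4171 0.2371 0.2196] [-0.6 -0.2  0.3] 0.08032169099952068 [ 39.67  -1.97 119.55]
```

>>> {"method": "apply_moves", "body": {"deltas": [84, 20, -1, 0, 0, 84, 20.1, -0.9, 0, 0, 84, 0, 0, 20, 0, 84, 0, 0, 30, 0, 84, 0, 0, 30, 0, 84, 0, 0, 30, 0, 84, 0, 0, 25, 0, 84, 0, 0, 0, 0, 84, 0, 0, 0, 0]}}

```text
t: 12.3
tool_pos: [0.4543, 0.2534, 0.0854]
tcp_rot: [0.0, 0.983, 0.181, 0.0]
force: [-0.4, -0.5, 0.6]
finger_gap: 0.0842
grip_force: 0.0
```

```bash
python3 go.py .4539 .2531 .0525
```

```text
12.3 [0.4543 0.2534 0.0854] [-0.4 -0.5  0.6] 0.08422380993305538 [-0.53  0.14 32.91]
```

>>> {"method": "apply_moves", "body": {"deltas": [84, -0.4, 0, 16, 0, 84, 0, 0, 12, 0, 84, 0, 0, 5, 0, 84, 0, 0, 0, 0, 30, 0, 0, 0, 0, 30, 0, 0, 0, 0, 30, 0, 0, 0, 0, 30, 0, 0, 0, 0, 30, 0, 0, 0, 0, 30, 0, 0, 0, 0, 30, 0, 0, 0, 0, 30, 0, 0, 0, 0]}}

```text
t: 13.5
tool_pos: [0.4533, 0.2536, 0.0515]
tcp_rot: [0.0, 0.983, 0.181, 0.0]
force: [0.5, -1.7, 0.3]
finger_gap: 0.0402
grip_force: 30.5
```

The gap is 40.2 mm where the neck should give about 36, so the fingers may be on the stopper (42 mm) or on the shoulder. I'll check the depth profile around the grip.

Run:
```python
from h import *
c=cam('wrist');cv2.imwrite('pics/g1.png',c['pixels']);Z=c['z_map'];M=c['mount']
v,u=np.mgrid[150:330,200:440];z=Z[v,u];P=np.stack([(u-c['cx'])/c['fx']*z,(v-c['cy'])/c['fy']*z,z,np.ones_like(z)],-1)@M.T*1e3
P=P[...,:3].round(0).astype(int);H=c['hsv'][v,u]
for r in range(60,150,8):
    print(150+r,[(200+k,*P[r,k],'B' if 100<H[r,k,0]<128 and H[r,k,1]>110 else 'd' if H[r,k,2]<50 else '.') for k in(50,62,70,76,82,88,96,120,150,158,164,170,182)])
m=(H[...,0]>100)&(H[...,0]<128)&(H[...,1]>110);Q=P[m];print('stopper',np.percentile(Q,[1,50,99],axis=0))
cv2.imwrite('pics/g1c.png',cv2.resize(c['pixels'][150:330,200:440],None,fx=3,fy=3))
```

```text
210 [(250, np.int64(19), np.int64(-39), np.int64(-9), '.'), (262, np.int64(20), np.int64(-32), np.int64(-12), '.'), (270, np.int64(20), np.int64(-27), np.int64(-13), '.'), (276, np.int64(21), np.int64(-24), np.int64(-15), '.'), (282, np.int64(21), np.int64(-21), np.int64(-14), '.'), (288, np.int64(21), np.int64(-17), np.int64(-16), '.'), (296, np.int64(21), np.int64(-13), np.int64(-17), '.'), (320, np.int64(22), np.int64(-1), np.int64(-19), '.'), (350, np.int64(22), np.int64(15), np.int64(-18), '.'), (358, np.int64(21), np.int64(19), np.int64(-16), '.'), (364, np.int64(21), np.int64(22), np.int64(-15), '.'), (370, np.int64(21), np.int64(26), np.int64(-15), '.'), (382, np.int64(20), np.int64(32), np.int64(-12), '.')]
218 [(250, np.int64(14), np.int64(-39), np.int64(-9), '.'), (262, np.int64(15), np.int64(-32), np.int64(-12), '.'), (270, np.int64(16), np.int64(-27), np.int64(-14), '.'), (276, np.int64(16), np.int64(-24), np.int64(-15), '.'), (282, np.int64(17), np.int64(-21), np.int64(-17), '.'), (288, np.int64(17), np.int64(-17), np.int64(-17), '.'), (296, np.int64(18), np.int64(-13),
[... 6961 characters left out ...]
(-104), '.'), (270, np.int64(26), np.int64(-12), np.int64(-105), '.'), (276, np.int64(26), np.int64(-11), np.int64(-105), '.'), (282, np.int64(26), np.int64(-9), np.int64(-105), '.'), (288, np.int64(25), np.int64(-8), np.int64(-104), '.'), (296, np.int64(26), np.int64(-6), np.int64(-104), '.'), (320, np.int64(26), np.int64(0), np.int64(-104), '.'), (350, np.int64(25), np.int64(7), np.int64(-103), '.'), (358, np.int64(25), np.int64(9), np.int64(-104), '.'), (364, np.int64(26), np.int64(10), np.int64(-105), '.'), (370, np.int64(25), np.int64(12), np.int64(-104), '.'), (382, np.int64(26), np.int64(15), np.int64(-105), '.')]
stopper [[  -6.  -19. -105.]
 [  14.    0.  -75.]
 [  21.   18.  -67.]]
```

View pics/g1c.png

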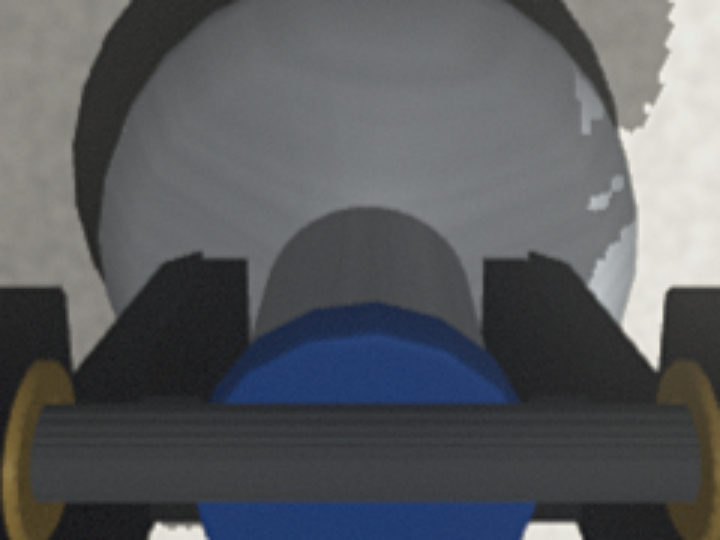

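The crop shows a visible gap on each side of the neck (inner finger faces at crop columns 248 and 483, neck at 257–478). The straight finger faces rest on the wider stopper (columns 200–535), so the stopper is what is being gripped. It can't be avoided, so I'll regrip with the stopper in the middle of the pads. The flask then hangs stably from its top.

>>> {"method": "apply_moves", "body": {"deltas": [60, 0, 0, 0, 0, 60, 0, 0, 0, 0, 60, 0, 0, 0, 0, 60, 0, 0, -14, 0, 60, 0, 0, -12, 0, 60, 0, 0, 0, 0, 30, 0, 0, 0, 0, 30, 0, 0, 0, 0, 30, 0, 0, 0, 0, 30, 0, 0, 0, 0, 30, 0, 0, 0, 0, 30, 0, 0, 0, 0]}}

```text
t: 14.75
tool_pos: [0.4529, 0.2537, 0.077]
tcp_rot: [0.0, 0.983, 0.181, -0.001]
force: [-0.4, 0.3, -3.7]
finger_gap: 0.0365
grip_force: 40.5
```

>>> {"method": "apply_moves", "body": {"deltas": [30, 0, 0, 0, 0, 30, 0, 0, 0, 0, 30, 0, 0, 0, 0]}}

```text
t: 15.05
tool_pos: [0.4531, 0.2537, 0.0774]
tcp_rot: [0.0, 0.983, 0.181, -0.0]
force: [0.5, -1.4, -4.6]
finger_gap: 0.0366
grip_force: 40.5
```

Run:
```python
from h import *
c=cam('wrist');cv2.imwrite('pics/g2.png',c['pixels']);Z=c['z_map'];M=c['mount']
s=c['s'];print(s['tool_pos'],s['force'],s['finger_gap'],s['grip_force'],s['ft_torque'])
v,u=np.mgrid[150:330,200:440];z=Z[v,u];P=np.stack([(u-c['cx'])/c['fx']*z,(v-c['cy'])/c['fy']*z,z,np.ones_like(z)],-1)@M.T*1e3
H=c['hsv'][v,u];m=(H[...,0]>100)&(H[...,0]<128)&(H[...,1]>110)
print('stopper',np.percentile(P[m][:,:3],[1,25,50,75,99],axis=0).round(1).tolist())
d=(H[...,2]<50)&(np.abs(P[...,1])<40)&(P[...,2]<-20)&(P[...,2]>-75)
for zz in range(-75,-20,6):
    k=d&(P[...,2]>=zz)&(P[...,2]<zz+6)
    if k.any(): y=P[k][:,1];print(zz,'inner L',y[y<0].max() if (y<0).any() else 0,'R',y[y>0].min() if (y>0).any() else 0,'x',P[k][:,0].min(),P[k][:,0].max())
```

```text
[0.45314073 0.25373537 0.07738312] [ 0.45185594 -1.39514182 -4.57390309] 0.03663359285240476 40.50257384777069 [-0.00055503 -0.01511577 -0.05106503]
stopper [[-2.2, -19.0, -51.8], [3.5, -8.5, -50.7], [9.1, -0.1, -50.3], [14.9, 8.0, -49.8], [21.3, 18.7, -43.7]]
-75 inner L -18.324672741602097 R 18.353533720558687 x -8.83584366465183 11.88133175033583
-69 inner L -18.030846936129603 R 18.258346584706068 x -8.320950814877076 11.869292004253158
-63 inner L -18.64905765715741 R 18.82440764251951 x 7.908858495753873 11.810874484485327
-57 inner L -19.438438272140154 R 19.56619701529762 x -0.6402848037097147 11.745087321508654
-51 inner L -19.271760878951973 R 18.829028842299245 x -2.2963507429346746 11.596459730996898
-45 inner L -19.051108373564855 R 18.426549458678036 x 8.799865306974374 11.89296002047739
-39 inner L -18.169586107101413 R 18.33394406530499 x 7.905662168891083 11.513303108443464
-33 inner L -18.26981852515254 R 18.174874613057046 x 7.123245568790646 11.564830665007575
-27 inner L -18.24362330910069 R 18.439403423175907 x 6.718676270395026 11.293792321987649
```

>>> {"method": "apply_moves", "body": {"deltas": [30, 0, 0, -4, 0, 30, 0, 0, -8, 0, 30, 0, 0, -15, 0, 30, 0, 0, -15, 0, 30, 0, 0, 0, 0, 30, 0, 0, 0, 0]}}

```text
t: 15.7
tool_pos: [0.4531, 0.2537, 0.1195]
tcp_rot: [-0.0, 0.983, 0.181, 0.0]
force: [0.1, -0.4, -4.0]
finger_gap: 0.0366
grip_force: 40.6
```

```bash
cat > held.py <<'E'
from h import *
import sys
c=cam('wrist');cv2.imwrite(sys.argv[1],c['pixels']);Z=c['z_map'];M=c['mount'];s=c['s']
print(s['t'],s['tool_pos'].round(4),s['force'].round(1),s['finger_gap'].round(4),s['grip_force'],s['ft_torque'].round(3))
v,u=np.mgrid[0:400,0:640];z=Z;P=(np.stack([(u-c['cx'])/c['fx']*z,(v-c['cy'])/c['fy']*z,z,np.ones_like(z)],-1)@M.T*1e3)[...,:3]
H=c['hsv'];m=(H[...,0]>100)&(H[...,0]<128)&(H[...,1]>110)&(P[...,2]<-25)&(P[...,2]>-80)&(np.abs(P[...,1])<25)
Q=P[m];Q=Q[Q[:,2]<np.median(Q[:,2])+1.5];n=np.linalg.svd(Q-Q.mean(0),full_matrices=False)[2][2]
print('stopper top',np.median(Q,axis=0).round(1),'normal',n.round(3),Q.min(0).round(1),Q.max(0).round(1),len(Q))
E
python3 held.py pics/g3.png
python3 - <<'E'
from h import *
s=cam('side');u,v=proj(s,manip.state()['tool_pos']).astype(int)
cv2.imwrite('pics/s5.png',cv2.resize(s['pixels'][v-60:v+60,u-80:u+80],None,fx=5,fy=5,interpolation=cv2.INTER_CUBIC))
E
```

```text
Traceback (most recent call last):
  File "held.py", line 4, in <module>
    print(s['t'],s['tool_pos'].round(4),s['force'].round(1),s['finger_gap'].round(4),s['grip_force'],s['ft_torque'].round(3))
                                                            ^^^^^^^^^^^^^^^^^^^^^
AttributeError: 'float' object has no attribute 'round'
```

View pics/s5.png

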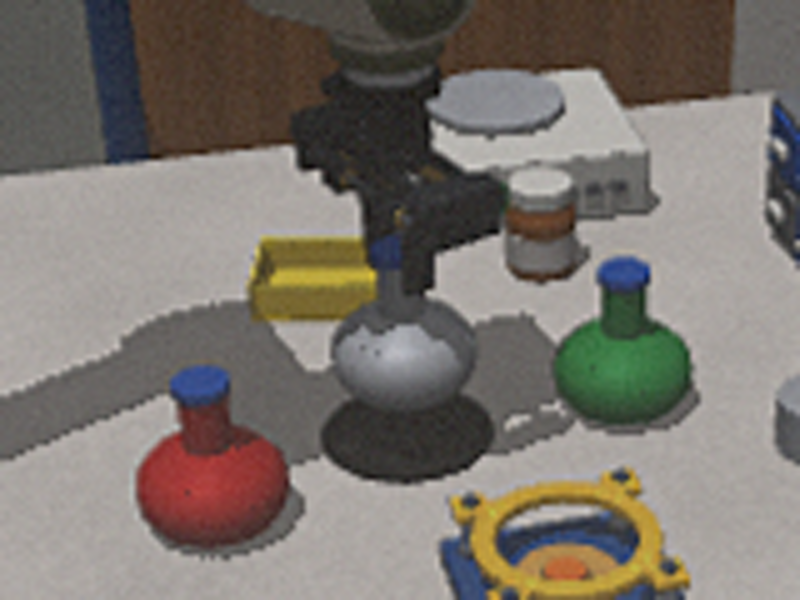

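The flask hangs upright in the grip (crop about (400,340)), clear of its pad, with the red and green look-alikes untouched. I'll measure its position in the hand.

```bash
sed -i "s/s\['finger_gap'\].round(4)/s['finger_gap']/" held.py; python3 held.py pics/g4.png; python3 go.py .5208 .0175 .19
```

```text
15.8 [0.4528 0.2536 0.1188] [ 0.3  1.  -4.2] 0.03663332595641526 40.609006471931934 [-0.003  0.035  0.013]
stopper top [  8.   -0.1 -50.4] normal [ 0.009  0.001 -1.   ] [-19.5 -19.7 -52.5] [ 21.6  19.6 -48.8] 3924
15.85 [0.4528 0.2536 0.1187] [ 1.4  0.3 -4.4] 0.03696326387911751 [-20.77 244.84 -71.26]
```

>>> {"method": "apply_moves", "body": {"deltas": [30, 0, 0, -24, 0, 30, 0, 0, -24, 0, 30, 0, 0, -24, 0, 30, -2, 20, 0, 0, 30, -3, 32, 0, 0, 30, -3, 32, 0, 0, 30, -3, 32, 0, 0, 30, -3, 32, 0, 0, 30, -3, 32, 0, 0, 30, -3, 32, 0, 0, 30, -1.5, 22, 0, 0, 30, 0, 10, 0, 0]}}

```text
t: 17.05
tool_pos: [0.5203, 0.0164, 0.1907]
tcp_rot: [-0.0, 0.984, 0.18, -0.001]
force: [-0.1, -0.0, -3.3]
finger_gap: 0.0366
grip_force: 41.4
```

>>> {"method": "apply_moves", "body": {"deltas": [30, 0, 0, 0, 0, 30, 0, 0, 0, 0, 30, 0, 0, 0, 0]}}

```text
t: 17.35
tool_pos: [0.5198, 0.0192, 0.1914]
tcp_rot: [-0.0, 0.983, 0.182, -0.0]
force: [-0.3, -0.4, -3.4]
finger_gap: 0.0363
grip_force: 41.4
```

```bash
python3 held.py pics/g5.png; python3 go.py .5201 .0173 .130
```

```text
17.35 [0.5198 0.0192 0.1914] [-0.3 -0.4 -3.4] 0.036344026130468485 41.4028512686491 [ 0.047 -0.005 -0.029]
stopper top [  8.1  -0.1 -50.4] normal [ 0.008  0.002 -1.   ] [-19.3 -19.7 -52.4] [ 21.9  19.5 -48.8] 3921
17.4 [0.5198 0.0192 0.1914] [-0.   0.3 -3.4] 0.036465244419542055 [-0.42  1.87 61.43]
```

>>> {"method": "apply_moves", "body": {"deltas": [30, -0.3, 1.8, 15, 0, 30, 0, 0, 20, 0, 30, 0, 0, 15, 0, 30, 0, 0, 6, 0, 30, 0, 0, 4, 0, 30, 0, 0, 0, 0, 30, 0, 0, 0, 0]}}

```text
t: 18.1
tool_pos: [0.5208, 0.0164, 0.1321]
tcp_rot: [0.0, 0.983, 0.181, 0.001]
force: [-0.3, -0.3, -3.7]
finger_gap: 0.0368
grip_force: 41.4
```

```bash
python3 go.py .5201 .0173 .120
```

```text
18.1 [0.5208 0.0164 0.1321] [-0.3 -0.3 -3.7] 0.03679106944787798 [-0.38 -1.1  12.08]
```

>>> {"method": "apply_moves", "body": {"deltas": [30, -0.3, -0.9, 3, 0, 30, 0, 0, 3, 0, 30, 0, 0, 3, 0, 30, 0, 0, 1, 0, 30, 0, 0, 0, 0]}}

```text
t: 18.6
tool_pos: [0.5198, 0.017, 0.1212]
tcp_rot: [-0.0, 0.983, 0.181, -0.0]
force: [0.5, 0.0, -4.3]
finger_gap: 0.037
grip_force: 41.4
```

>>> {"method": "apply_moves", "body": {"deltas": [30, 0, 0, 1.5, 0, 30, 0, 0, 1.5, 0, 30, 0, 0, 1.5, 0, 30, 0, 0, 0, 0]}}

```text
t: 19.0
tool_pos: [0.5204, 0.017, 0.1174]
tcp_rot: [0.0, 0.983, 0.181, 0.001]
force: [1.0, 0.9, 2.2]
finger_gap: 0.0367
grip_force: 40.1
```

>>> {"method": "apply_moves", "body": {"deltas": [30, 0, 0, 1.5, 0, 30, 0, 0, 1.5, 0, 30, 0, 0, 1.5, 0, 30, 0, 0, 1.5, 0, 30, 0, 0, 0, 0]}}

```text
t: 19.5
tool_pos: [0.5203, 0.017, 0.1111]
tcp_rot: [0.0, 0.983, 0.181, 0.001]
force: [1.8, 1.4, 5.7]
finger_gap: 0.0369
grip_force: 39.4
```

```bash
python3 held.py pics/g6.png
```

```text
19.5 [0.5203 0.017  0.1111] [1.8 1.4 5.7] 0.03693927812513964 39.3614262342453 [ 0.181 -0.313  0.019]
stopper top [  8.1  -0.1 -50.5] normal [ 0.009  0.001 -1.   ] [-19.4 -19.6 -52.5] [ 21.7  19.4 -48.9] 3914
```

>>> {"method": "apply_moves", "body": {"deltas": [30, 0, 0, 1.5, 0, 30, 0, 0, 1.5, 0, 30, 0, 0, 1, 0, 30, 0, 0, 0, 0]}}

```text
t: 19.95
tool_pos: [0.5204, 0.0171, 0.1074]
tcp_rot: [0.0, 0.983, 0.181, 0.001]
force: [2.1, 0.7, 7.9]
finger_gap: 0.0366
grip_force: 38.9
```

>>> {"method": "apply_moves", "body": {"deltas": [30, 0, 0, 0.8, 0, 30, 0, 0, 0, 0, 30, 0, 0, 0, 0]}}

```text
t: 20.25
tool_pos: [0.5205, 0.017, 0.1067]
tcp_rot: [0.0, 0.983, 0.181, 0.001]
force: [2.0, 1.3, 8.4]
finger_gap: 0.037
grip_force: 38.8
```

>>> {"method": "apply_moves", "body": {"deltas": [30, 0, 0, 0.6, 0, 30, 0, 0, 0, 0, 30, 0, 0, 0, 0]}}

```text
t: 20.55
tool_pos: [0.5205, 0.017, 0.1062]
tcp_rot: [0.0, 0.983, 0.181, 0.001]
force: [1.9, 1.4, 8.7]
finger_gap: 0.0364
grip_force: 38.8
```

>>> {"method": "apply_moves", "body": {"deltas": [30, 0, 0, 0.6, 0, 30, 0, 0, 0, 0, 30, 0, 0, 0, 0]}}

```text
t: 20.85
tool_pos: [0.5205, 0.017, 0.1056]
tcp_rot: [0.0, 0.983, 0.181, 0.001]
force: [1.7, 2.0, 8.2]
finger_gap: 0.0363
grip_force: 38.7
```

>>> {"method": "apply_moves", "body": {"deltas": [30, 0, 0, 0.6, 0, 30, 0, 0, 0, 0, 30, 0, 0, 0, 0]}}

```text
t: 21.15
tool_pos: [0.5205, 0.0171, 0.1051]
tcp_rot: [0.0, 0.983, 0.181, 0.001]
force: [1.2, 1.2, 10.1]
finger_gap: 0.0371
grip_force: 38.6
```

>>> {"method": "apply_moves", "body": {"deltas": [30, 0, 0, 0.5, 0, 30, 0, 0, 0, 0, 30, 0, 0, 0, 0]}}

```text
t: 21.45
tool_pos: [0.5206, 0.0171, 0.1047]
tcp_rot: [0.0, 0.983, 0.181, 0.001]
force: [0.4, 1.2, 10.4]
finger_gap: 0.0364
grip_force: 38.6
```

```bash
python3 held.py pics/g7.png
```

```text
21.45 [0.5206 0.0171 0.1047] [ 0.4  1.2 10.4] 0.03635387190054412 38.62753942608833 [ 0.296 -0.152 -0.06 ]
stopper top [  8.1  -0.1 -50.5] normal [ 0.015  0.003 -1.   ] [-19.9 -19.6 -52.9] [ 21.2  19.7 -48.9] 3923
```

>>> {"method": "apply_moves", "body": {"deltas": [30, 0, 0, 0.5, 0, 30, 0, 0, 0, 0, 30, 0, 0, 0, 0]}}

```text
t: 21.8
tool_pos: [0.5207, 0.017, 0.1047]
tcp_rot: [0.0, 0.983, 0.181, 0.001]
force: [0.7, 2.5, 14.2]
finger_gap: 0.0369
grip_force: 37.8
```

>>> {"method": "apply_moves", "body": {"deltas": [30, 0, 0, 0.5, 0, 30, 0, 0, 0, 0, 30, 0, 0, 0, 0]}}

```text
t: 22.1
tool_pos: [0.5209, 0.017, 0.1047]
tcp_rot: [0.001, 0.983, 0.181, 0.002]
force: [-1.0, 0.9, 18.3]
finger_gap: 0.0367
grip_force: 37.2
```

Pressing at 18 N, the TCP has stopped at 0.1047 and the foot is on the disc. I'll check that it holds steady, then hand in.

>>> {"method": "apply_moves", "body": {"deltas": [30, 0, 0, 0, 0, 30, 0, 0, 0, 0, 30, 0, 0, 0, 0, 30, 0, 0, 0, 0, 30, 0, 0, 0, 0, 30, 0, 0, 0, 0]}}

```text
t: 22.7
tool_pos: [0.5209, 0.017, 0.1047]
tcp_rot: [0.001, 0.983, 0.181, 0.002]
force: [-1.7, 1.6, 18.2]
finger_gap: 0.0362
grip_force: 37.2
```

```bash
python3 held.py pics/g8.png
python3 - <<'E'
from h import *
c=cam('wrist');s=c['s'];print(s['force'],s['tool_pos'])
b,m=blobs(c,(20,130,80),(34,255,255),200);Z=c['z_map']
v,u=np.nonzero((m>0)&(Z>0));z=Z[v,u];P=np.c_[(u-c['cx'])/c['fx']*z,(v-c['cy'])/c['fy']*z,z]@c['R'].T+c['p']
k=(np.linalg.norm(P[:,:2]-[.5208,.0175],axis=1)<.075);print('ring z',np.percentile(P[k,2],[10,50,90]).round(4),k.sum())
E
```

```text
22.7 [0.5209 0.017  0.1047] [-1.7  1.6 18.2] 0.03620653045358581 37.230304356780834 [ 0.343  0.23  -0.025]
stopper top [  8.1  -0.1 -50.6] normal [ 0.017  0.002 -1.   ] [-19.5 -19.6 -52.4] [ 21.5  19.4 -49. ] 3904
[-0.76060707  1.70853148 17.85223536] [0.52086041 0.01704189 0.10464029]
ring z [0.047  0.048  0.0492] 4490
```

The ring's top is at 47–48 mm, so it is down about 13–14 mm. The push is steady at 18 N and the flask is upright.

```bash
python3 -c "
from plant import manip
print(manip.close_job())"
```

```text
the job is handed in; nothing more can be done
None
```

I handed the job in with the disc flat in the die pocket and the flask upright in the ring, the arm still pressing at a steady 18 N with the ring about 13–14 mm down; the hand-in returned no verdict.

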